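Secure the tube rack on the shaker with bar and clevis pin

ROBOT

A 6-joint arm with a two-finger parallel gripper is mounted at the origin on a cart in front of the work surface, level with it; the furniture and walls round the work are solid. World frame = base frame: x ahead of the robot, y to its left, z up, the work surface at z = 0. Lengths are in m, angles in rad, forces in N, time in s.
With the tool pointing down it reaches from about 0.35 to 0.775 m from the base axis. Payload 7.3 kg.
Tool frame: the origin (TCP) lies on the centre line of the jaws, within the pads' length; the fingertips stand tip_reach ahead of it and the grasp point (between the pads) lies 6 mm ahead of it (tip_reach is the distance from the TCP to the fingertips, in m); x points along the fingers, y is the direction in which the jaws open and shut, and the axes are right-handed (so a half turn about x gives the same grasp; the last joint's range is limited). The gripper opens to 92 mm and grips with 3 to 60 N. Pads are 19 mm wide; open, the fingers measure 130 mm over their backs; the gripper's body (75 mm by 190 mm) begins 47 mm behind the grasp point.
Start: joints at [-1.383, 0.342, 1.524, -0, 1.275, -0.146], TCP at [0.172, -0.496, 0.252] pointing down, gripper open.
Joint ranges: [-2.53, 2.53], [-0.77, 2.02], [0.04, 2.7], [-1, 4.14], [0.28, 2.66], [-3.11, 3.11]. Speed limits (rad/s): [2.57, 2.57, 3.14, 3.14, 3.14, 3.14].

INTERFACE

Orientations are given as [roll, pitch, yaw] about the fixed x, y, z axes, in that order (R = Rz(yaw) Ry(pitch) Rx(roll)).
In Python, from cell import observe, read_camera, get_calibration, hand_in, tip_reach gives the robot as it stands. The module is installed in compiled form; this text tells all that it offers.
- The arm moves only by the shell command python3 -m crank 'ROWS' [FORCE]. ROWS is JSON, a list of rows, each an object of numbers: "fingers": the opening, from -1 (shut) to 1 (fully open); "tx", "ty", "tz": the shift along the tool's x, y, z in units of 40 mm (1.0 is 40 mm); "roll": the turn about the tool's x in units of 10 degrees (1.0 is 10 degrees). In form: [{"fingers": .., "tx": .., "ty": .., "tz": .., "roll": ..}, ...]. A call has exactly 8 rows; each row is the pose to reach, as a shift and turn from the pose commanded when the call began, along the tool's axes at that moment; what a row does not reach only later rows make up. A row lasts 1/8 s, in which the tool goes at most 62.5 mm and 10.7 degrees, less where a joint would pass 70% of its speed; a pose out of reach is approached as far as the arm can. A call with a gripper value outside its range is refused whole. The fingers move at their own pace and stop on an object; FORCE is the grip in N (left out, the last holds). Time passes only in rows, so rows that repeat a pose let the fingers close, or fill a call up. It gives the time, the measured TCP pose, the force and the opening at its end, in the units of the state.
- observe(): the state, without advancing time (a new reading comes with each control period).
- read_camera(name): name is "side" or "top" or "wrist"; returns (picture, depth): 420x560x3 uint8, red, green, blue; 420x560 float32, m along the optical axis (not along the pixel's ray), 0 where there is no reading.
- get_calibration(name): a dict with "vertical_fov" (degrees; the focal length in pixels is half the picture's height over the tangent of half this angle, whatever the lens; pixels are square), "cx", "cy" (the principal point, pixels), "pose" (4x4, takes a point from camera to world coordinates); the wrist camera has in their place "T_tool_cam" (4x4, takes a point from camera to tool coordinates, whose origin is the TCP and whose axes are the tool frame's). Camera axes: x right, y down, z forward; pixel columns grow to the right and rows downward; lengths in m; the calibration is good to about 2 mm. A picture is of the moment at which its call begins: read the wrist's pose just before it. get_calibration takes no time and is no camera call.
- hand_in(): hands the job in, once; it reports no verdict.
The state is a dict: "time": time; "qpos": joint angles; "qvel": joint speeds; "joint_efforts": joint torques, N m; "tool_pos": TCP position; "tool_rot": TCP orientation; "contact_force": force on the tool from outside, world axes, zero at the start; "torque": the same for the moment, N m; "opening": finger opening in m.
Only numpy, scipy, OpenCV 4.12 (cv2) and the standard library are available. Lean on these libraries where they do the work, as an engineer would, in place of code of your own. Each camera call takes 0.05 s, during which the arm holds its last target. There are 200 camera calls.

TASK

Make the tube rack on the shaker ready for a run: slide the rack back until it is fully home against the end stop, swing the hold-down bar across the tubes so that the hole in its eye lines up with the holes of the clevis, and push the long slim pin from the stand down through lug, eye and lug until its collar rests on the upper lug. The other two pins (one too short, one too thick) stay in their stand, and nothing else on the bench is disturbed.

Things in the scene. Friction and masses are not known exactly. Their poses are not given: they have to be found in the camera images.
- shaker: Fixed bench tube shaker left of the analyser: white housing 196x206 mm, steel platform 200x216 on top (56 above the worktop) with a rack bed between two rails along x (14 high), steel end stop at the back (+x). Origin: centre of the underside; x away from its front panel (panel faces the robot), y left, z up. Bar pivot post at y -67 mm, clevis at y +67 mm, both at x 0.
- clevis_top (a point): Centre of the hole in the clevis's upper lug, on its top face, 171 mm above the worktop; axes as the shaker's. Two steel lugs 36x36, 8 thick, lie one above the other (141 to 149 and 163 to 171), each with a vertical 16.5 mm through hole; 14 mm gap between them for the bar's eye. Their post stands outboard (shaker y beyond +85) and ends level with the upper lug.
- rack_home (a point): Where the rack's origin lies when the rack is fully home against the end stop (on the bed, 56 mm above the worktop). Axes as the shaker's.
- bar_pivot (a point): Point on the vertical pivot axis of the hold-down bar, at the bar's underside (152 mm above the worktop).
- hold_bar (a joint): Angle of the hold-down bar, rad. 0: closed, straight across the rack (from the pivot along the shaker's +y), its eye in line with the clevis holes. Positive: swung towards the shaker's front; 1.57 would point along shaker -x. Starts 0.65 to 1.3; range -0.35 to 1.6. No stop or catch at 0: it can be swung past. Stays where it is left (under 2 N at the knob).
- bar_knob (a point): Middle of the bar's upright round black knob, 19.6 mm dia, 182 mm above the worktop (knob top 18 above this point, bar's top face 22 below), 85 mm from the pivot axis. The bar is aluminium, 18 wide, 8 thick (152 to 160 mm above the worktop).
- bar_eye (a point): Centre of the 16.6 mm hole in the round eye (33 dia) at the bar's free end, on its top face (160 mm above the worktop), 134 mm from the pivot axis.
- rack: Dark grey tube rack 180 long, 62 wide, 56 mm high, six capped tubes in it (caps to 90 above its underside, clear below the bar). Stands on the shaker's bed, length along shaker x, 25 to 45 mm short of home; slides between the rails along shaker x only (under 5 N). Origin: centre of the underside; its y axis points along shaker -x, front end a plain wall at y = +90.
- pin_stand: Fixed grey sheet-metal stand right of the analyser: base 74x190 mm, deck 58x178 with its top 106 above the worktop and three 24 mm holes in a row at y = -54, 0, +54; open at front and back so that the hanging shanks show. Origin: centre of the underside, z up.
- pin_long: The pin to use, slim and long: shank 14 mm dia, 80 long, the last 14 tapering to 5 dia; about 110 g. Steel collar 34 dia, 4 thick, black grip above it 22 dia, from 7 to 41 above the collar's underside. Origin: centre of the collar's underside; z up the shank's axis. Hangs upright by its collar in any one of the stand's three holes.
- pin_short: Slim pin too short for the lower lug: shank 14 mm dia, 30 long. Steel collar 34 dia, 4 thick, black grip above it 22 dia, from 7 to 28 only above the collar's underside. Origin: centre of the collar's underside; z up the shank's axis. Hangs upright by its collar in any one of the stand's three holes.
- pin_thick: Pin too thick for the holes: shank 21 mm dia, 80 long. Steel collar 34 dia, 4 thick, black grip above it 29 dia, from 7 to 41 above the collar's underside. Origin: centre of the collar's underside; z up the shank's axis. Hangs upright by its collar in any one of the stand's three holes.
- bottle: Bystander, leave alone: litre plastic bottle, 78 mm across, 232 high, stands behind the pin stand (mm). Origin: centre of the underside.
- reader: Bystander, leave alone: black code reader block, 37x62x30, lies in front of the pin stand (robot side) (mm). Origin: centre of the underside.
- spray: Bystander, leave alone: trigger spray bottle, about 79x102x214, at the left of the shaker (mm). Origin: centre of the underside.
- blue_tip_box: Bystander, leave alone: tip box with a blue lid, 92x122x67, far left (mm). Origin: centre of the underside.
- analyser: Fixed bench analyser, white and grey, between the shaker and the pin stand: about 374 deep (x), 270 wide (y), 334 mm high, with a small adapter lying on top (up to 375). In the way of a low path from one side to the other. Origin: centre of the underside.

How it is judged:
By the outcome, as a careful person would: the job done as asked, in the order asked, and still so for the second after the job is handed in, with the robot touching nothing.
It also fails if it takes over 72 s, if anything falls off the work surface, if the arm or the gripper's body presses on something with over 40 N, if the wrist force passes 120 N, or if a joint passes its speed limit or range.

## Working session

There is one attempt and no reset: what is moved stays moved. The work goes in short steps, Python scripts to look and compute and a shell command to move; the robot and the scene stay as the last step left them, time stands still between calls to the robot, and variables do not carry over. Pictures are saved under pics/ and viewed, about 8 in all and at most 12, crops included, and the job is handed in when it is done.

```bash
mkdir -p pics; ls; cat > h.py <<'E'
import numpy as np,cv2
from cell import *
from scipy.spatial.transform import Rotation as R
def K(n):
    c=get_calibration(n); f=210/np.tan(np.radians(c["vertical_fov"])/2); return c,f
def T(n,st=None):
    c,_=K(n)
    if n!="wrist": return np.array(c["pose"])
    M=np.eye(4); M[:3,:3]=R.from_euler('xyz',st["tool_rot"]).as_matrix(); M[:3,3]=st["tool_pos"]
    return M@np.array(c["T_tool_cam"])
def snap(n,tag):
    st=observe(); p,d=read_camera(n)
    np.savez(f'pics/{tag}.npz',p=p,d=d,M=T(n,st)); cv2.imwrite(f'pics/{tag}.png',cv2.cvtColor(p,cv2.COLOR_RGB2BGR)); return p,d,T(n,st)
def cloud(n,d,M):
    c,f=K(n); v,u=np.mgrid[:420,:560]
    X=np.stack([(u-c["cx"])/f*d,(v-c["cy"])/f*d,d],-1); return X@M[:3,:3].T+M[:3,3]
def ray(n,u,v,z,M):
    c,f=K(n); r=M[:3,:3]@np.array([(u-c["cx"])/f,(v-c["cy"])/f,1]); return M[:3,3]+r*(z-M[2,3])/r[2]
E
python3 - <<'E'
from h import *
print(observe(),tip_reach)
for n in("side","top","wrist"):
    p,d,M=snap(n,n+"0"); print(n,get_calibration(n),M.round(3).tolist())
a=[cv2.imread(f'pics/{n}0.png') for n in("side","top")]
E
```

```text
pics
{'time': 0.0, 'qpos': array([-1.38298533e+00,  3.42689537e-01,  1.52498849e+00, -1.65326638e-05,
        1.27540371e+00, -1.45995573e-01]), 'qvel': array([-0.00221865, -0.0002513 ,  0.00169032,  0.00194145,  0.00119809,
        0.00116749]), 'joint_efforts': array([ 1.15407292e-03, -4.31245351e+01, -2.44221497e+01,  7.18621491e-02,
        5.59580291e-02, -1.23107361e-04]), 'tool_pos': array([ 0.17196288, -0.49565732,  0.25107212]), 'tool_rot': array([-1.70617539,  1.56930716,  1.76922866]), 'contact_force': array([ 0.82717108,  0.87890885, -0.36180508]), 'torque': array([-0.02116958,  0.04130161, -0.03045374]), 'opening': 0.09177961817800863} 0.025
side {'vertical_fov': 46.4045014558193, 'cx': 280.1511690006495, 'cy': 207.625423742078, 'pose': array([[ 0.08484389, -0.55141067,  0.8299083 , -0.86355824],
       [-0.99632707, -0.03727769,  0.07708918, -0.00378152],
       [-0.01157073, -0.83340065, -0.55254817,  1.04844094],
       [ 0.        ,  0.        ,  0.        ,  1.        ]])} [[0.085, -0.551, 0.83, -0.864], [-0.996, -0.037, 0.077, -0.004], [-0.012, -0.833, -0.553, 1.04
[... 358 characters left out ...]
.        ]])} [[-0.028, -0.992, 0.124, 0.319], [-1.0, 0.027, -0.008, 0.116], [0.005, -0.124, -0.992, 1.598], [0.0, 0.0, 0.0, 1.0]]
wrist {'vertical_fov': 67.09349778509892, 'cx': 275.9121384748494, 'cy': 213.38235452096694, 'T_tool_cam': array([[ 9.20257774e-04, -2.45500128e-01,  9.69396122e-01,
        -1.33693874e-01],
       [ 9.99999110e-01, -7.10618692e-04, -1.12927410e-03,
        -5.73306061e-04],
       [ 9.66107940e-04,  9.69396298e-01,  2.45499255e-01,
        -6.57714074e-02],
       [ 0.00000000e+00,  0.00000000e+00,  0.00000000e+00,
         1.00000000e+00]])} [[0.327, -0.916, -0.233, 0.234], [-0.945, -0.317, -0.078, -0.474], [-0.002, 0.245, -0.969, 0.385], [0.0, 0.0, 0.0, 1.0]]
```

View pics/top0.png

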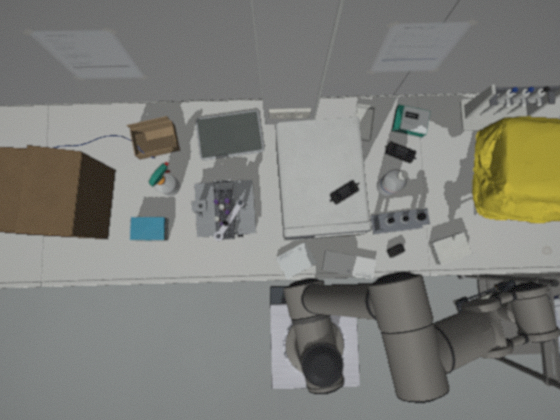

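View pics/side0.png

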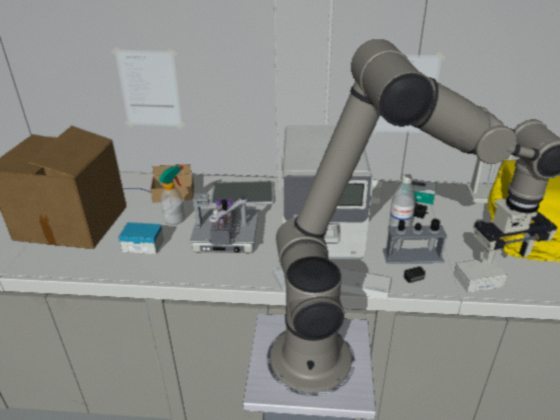

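The top view shows the shaker at about (226,209) with its bar pointing to the front, the analyser at (322,175) and the pin stand at (402,218). The side view shows the pins at (402..436,225). Next I'll enlarge crops of both.

```bash
python3 - <<'E'
from h import *
t=cv2.imread('pics/top0.png');s=cv2.imread('pics/side0.png')
z=lambda i,x,y:cv2.resize(i[y:y+75,x:x+100],(400,300),interpolation=cv2.INTER_CUBIC)
cv2.imwrite('pics/crop.png',np.vstack([np.hstack([z(t,180,172),z(t,355,180)]),np.hstack([z(s,178,180),z(s,365,200)])]))
for n,pts in(("top",[(226,209),(402,218),(391,219),(404,218),(421,216)]),):
    d=np.load(f'pics/{n}0.npz'); X=cloud(n,d['d'],d['M'])
    for u,v in pts: print(u,v,X[v,u].round(4))
    m=(X[...,2]>.05)&(X[...,2]<.07)&(X[...,1]>.15)&(X[...,1]<.6)&(X[...,0]<.8)&(X[...,0]>.35); print("plat",m.sum(),X[m].min(0),X[m].max(0))
E
```

```text
226 209 [0.495  0.3028 0.1166]
402 218 [ 0.4461 -0.3174  0.1153]
391 219 [ 0.4407 -0.269   0.1504]
404 218 [ 0.4443 -0.3188  0.1343]
421 216 [ 0.4486 -0.3748  0.1456]
plat 2695 [0.39111856 0.20486577 0.05003018] [0.79966712 0.59989727 0.06998953]
```

View pics/crop.png

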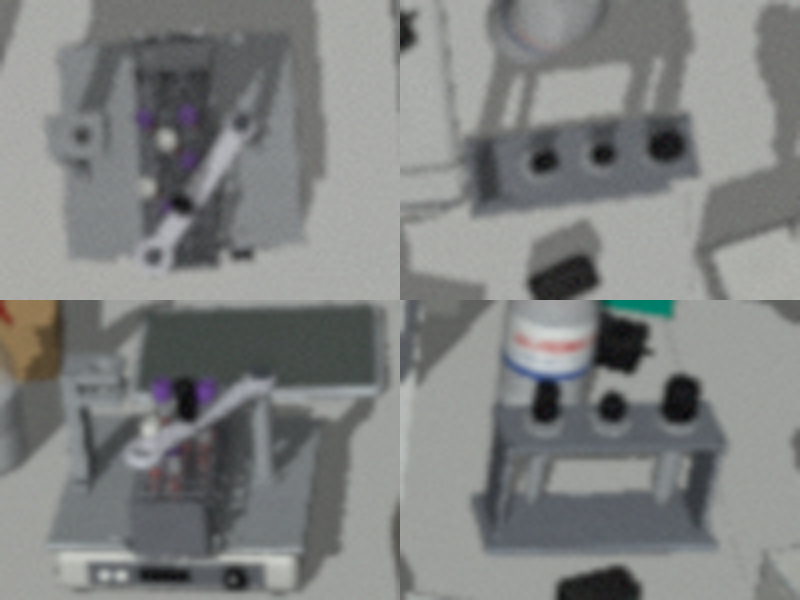

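The crop shows the pins in the stand: the left one (top view about (391,219)) is slim and tall, so it is the long pin; the middle one is short and the right one thick. The bar is about 1 rad open, and its eye sits over the rack's front end. Next I work out coarse shaker coordinates.

```bash
python3 - <<'E'
from h import *
M=np.load('pics/top0.npz')['M']
P={k:ray("top",u,v,z,M) for k,(u,v,z) in dict(piv=(240.75,202.5,.165),clv=(200.25,205.5,.171),knob=(225,222.75,.2),eye=(218,236.25,.16),pinL=(391.2,219.5,.147),pinM=(405.5,218,.134),pinR=(421.5,216,.147)).items()}
for k in P: print(k,P[k].round(4))
yv=P['clv']-P['piv'];print(np.hypot(*yv[:2]),"shaker yaw",np.degrees(np.arctan2(-yv[0],yv[1])))
e=P['eye']-P['piv'];print(np.hypot(*e[:2]), np.degrees(np.arctan2(-e[0],e[1])))
s=P['pinL']-P['pinR'];print(np.hypot(*s[:2]),np.degrees(np.arctan2(-s[0],s[1])))
st=observe();A=R.from_euler('xyz',st["tool_rot"]).as_matrix()
C=(P['piv']+P['clv'])/2
for tgt in([.45,-.15,.48],[C[0]-.03,C[1],.36]): print(tgt,(A.T@(np.array(tgt)-st['tool_pos'])/.04).round(2))
E
```

```text
piv [0.5102 0.246  0.165 ]
clv [0.5029 0.3833 0.171 ]
knob [0.4393 0.2961 0.2   ]
eye [0.3974 0.3255 0.16  ]
pinL [ 0.4392 -0.2705  0.147 ]
pinM [ 0.4442 -0.3241  0.134 ]
pinR [ 0.4484 -0.376   0.147 ]
0.1375025747911385 shaker yaw 3.050848286146182
0.13809558821458082 54.82913776309935
0.10598203431835976 4.997114935067048
[0.45, -0.15, 0.48] [-5.71 -5.9  -9.4 ]
[np.float64(0.4765848191309435), np.float64(0.3146577154284), 0.36] [ -2.7  -16.65 -13.83]
```

```bash
python3 -m crank '[{"tx":-1.3,"ty":-0.3,"tz":-0.6},{"tx":-2.5,"ty":-0.8,"tz":-1.4},{"tx":-3.6,"ty":-1.5,"tz":-2.3},{"tx":-4.6,"ty":-2.3,"tz":-3.3},{"tx":-5.5,"ty":-3.1,"tz":-4.5},{"tx":-5.8,"ty":-3.9,"tz":-5.8},{"tx":-5.8,"ty":-4.8,"tz":-7.1},{"tx":-5.8,"ty":-5.8,"tz":-8.3}]'
python3 - <<'E'
from h import *
st=observe();A=R.from_euler('xyz',st["tool_rot"]).as_matrix();print(st['qpos'].round(3),A.round(3).tolist())
for tgt in([.50,.1,.48],[.48,.31,.36]): print(tgt,(A.T@(np.array(tgt)-st['tool_pos'])/.04).round(2))
E
```

```text
[-1.383  0.343  1.525  0.     1.275 -0.146] [[-0.0, 0.328, -0.945], [0.001, -0.945, -0.328], [-1.0, -0.001, -0.0]]
[0.5, 0.1, 0.48] [ -5.7  -11.39 -12.63]
[0.48, 0.31, 0.36] [ -2.7  -16.51 -13.88]invalid input at $[0]: expected keys fingers, tx, ty, tz, roll
```

```bash
python3 -m crank '[{"fingers":1,"roll":0,"tx":-1.3,"ty":-0.3,"tz":-0.6},{"fingers":1,"roll":0,"tx":-2.5,"ty":-0.8,"tz":-1.4},{"fingers":1,"roll":0,"tx":-3.6,"ty":-1.5,"tz":-2.3},{"fingers":1,"roll":0,"tx":-4.6,"ty":-2.3,"tz":-3.3},{"fingers":1,"roll":0,"tx":-5.5,"ty":-3.1,"tz":-4.5},{"fingers":1,"roll":0,"tx":-5.8,"ty":-3.9,"tz":-5.8},{"fingers":1,"roll":0,"tx":-5.8,"ty":-4.8,"tz":-7.1},{"fingers":1,"roll":0,"tx":-5.8,"ty":-5.8,"tz":-8.3}]'
python3 - <<'E'
from h import *
st=observe();A=R.from_euler('xyz',st["tool_rot"]).as_matrix();print(st['qpos'].round(3),A.round(3).tolist())
for tgt in([.50,.1,.48],[.48,.31,.36]): print(tgt,(A.T@(np.array(tgt)-st['tool_pos'])/.04).round(2))
E
```

```text
time: 1.15
tool_pos: [0.4061, -0.1736, 0.4836]
tool_rot: [1.796, 1.571, -1.012]
contact_force: [1.1, -0.3, -0.0]
opening: 0.0919
[-0.578  0.111  1.205 -0.     1.825  0.66 ] [[0.0, 0.327, -0.945], [-0.0, -0.945, -0.327], [-1.0, 0.0, -0.0]]
[0.5, 0.1, 0.48] [ 0.09 -5.7  -4.46]
[0.48, 0.31, 0.36] [  3.09 -10.82  -5.7 ]
```

```bash
python3 -m crank '[{"fingers":1,"roll":-1,"tx":0,"ty":-1.2,"tz":-0.9},{"fingers":1,"roll":-2,"tx":0,"ty":-2.4,"tz":-1.8},{"fingers":1,"roll":-3,"tx":0,"ty":-3.6,"tz":-2.7},{"fingers":1,"roll":-4,"tx":0,"ty":-4.8,"tz":-3.6},{"fingers":1,"roll":-5,"tx":0,"ty":-6.1,"tz":-4.2},{"fingers":1,"roll":-6,"tx":0,"ty":-7.4,"tz":-4.8},{"fingers":1,"roll":-7,"tx":0.2,"ty":-8.7,"tz":-5.2},{"fingers":1,"roll":-7.4,"tx":1.0,"ty":-9.9,"tz":-5.6}]'
python3 -m crank '[{"fingers":-1,"roll":0,"tx":0.5,"ty":0,"tz":-0.7},{"fingers":-1,"roll":0,"tx":1.2,"ty":0,"tz":-0.7},{"fingers":-1,"roll":0,"tx":1.7,"ty":0,"tz":-0.7},{"fingers":0,"roll":0,"tx":1.7,"ty":0,"tz":-0.7},{"fingers":0,"roll":0,"tx":1.7,"ty":0,"tz":-0.7},{"fingers":0,"roll":0,"tx":1.7,"ty":0,"tz":-0.7},{"fingers":0,"roll":0,"tx":1.7,"ty":0,"tz":-0.7},{"fingers":0,"roll":0,"tx":1.7,"ty":0,"tz":-0.7}]'
python3 - <<'E'
from h import *
p,d,M=snap('wrist','w1');print(observe()['qpos'].round(2))
E
```

```text
time: 2.15
tool_pos: [0.4872, 0.2744, 0.4443]
tool_rot: [1.844, 1.567, 0.332]
contact_force: [1.2, 0.4, 0.1]
opening: 0.0917
time: 3.15
tool_pos: [0.4857, 0.3002, 0.376]
tool_rot: [1.768, 1.57, 0.252]
contact_force: [-0.3, -0.2, -0.6]
opening: 0.046
[ 0.42  0.37  1.14 -0.    1.63  0.36]
```

View pics/w1.png

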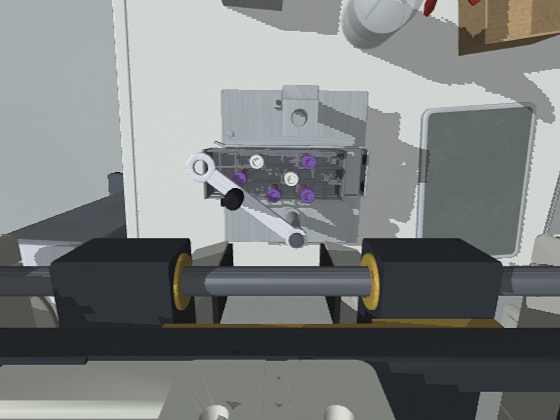

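The wrist view, with world +x right and +y up, shows the eye at (201,166), knob at (232,199), pivot at (296,239), clevis hole at (300,117) and the rack's front end at u≈205. I'll refine these numerically.

```bash
cat >> h.py <<'E'
def dark(p,u,v,r,inv=False,th=None):
    g=cv2.cvtColor(p,cv2.COLOR_RGB2GRAY)[v-r:v+r+1,u-r:u+r+1]
    t,b=cv2.threshold(g,0,255,cv2.THRESH_OTSU+(0 if inv else cv2.THRESH_BINARY_INV))
    n,l,s,c=cv2.connectedComponentsWithStats(b)
    k=min(range(1,n),key=lambda i:np.hypot(*(c[i]-r))-0.02*s[i,4])
    return c[k]+[u-r,v-r],s[k,2:]
E
python3 - <<'E'
from h import *
d=np.load('pics/w1.npz');p,D,M=d['p'],d['d'],d['M'];X=cloud('wrist',D,M)
for n,u,v,r,z in(('eye',201,166,13,.160),('knob',232,199,16,.2),('clv',300,117,12,.171)):
    c,s=dark(p,u,v,r); print(n,c.round(1),s,ray('wrist',*c,z,M).round(4))
print('piv raw',ray('wrist',296,239,.165,M).round(4),X[239,296].round(4),X[166,193],X[117,288],X[199,232])
def rng(n,lo,hi,u0,u1,v0,v1):
    S=X[v0:v1,u0:u1];m=(S[...,2]>lo)&(S[...,2]<hi);q=S[m][:,:2]
    r=cv2.minAreaRect(q.astype(np.float32)*1000);print(n,m.sum(),np.percentile(q,[1,99],axis=0).round(4).tolist(),r)
rng('eye',.154,.166,180,222,146,182)
rng('knob',.19,.21,215,250,180,215)
rng('lug',.166,.176,270,330,80,140)
rng('pivtop',.15,.18,284,312,225,252)
rng('plat',.048,.060,210,380,80,150)
for v in(155,175,190): print('rackrow',[(u,*X[v,u].round(3)) for u in (196,200,204,206,208,212,340,350,355,360,364,368)])
E
```

```text
eye [204.6 167.2] [ 6 15 57] [0.4058 0.3263 0.16  ]
knob [231.8 198.8] [ 28  23 414] [0.4415 0.3009 0.2   ]
clv [300.2 114.2] [ 17  17 109] [0.5058 0.3867 0.171 ]
piv raw [0.5113 0.2505 0.165 ] [0.5109 0.252  0.1695] [0.39244863 0.32662342 0.15760546] [0.49351244 0.38326941 0.17165725] [0.44180671 0.30086921 0.20074728]
eye 648 [[0.3855, 0.3109], [0.4239, 0.3413]] ((404.2418212890625, 326.17462158203125), (38.86574935913086, 30.82146453857422), 2.8491523265838623)
knob 300 [[0.4325, 0.2898], [0.4502, 0.3074]] ((441.2378234863281, 298.0094299316406), (18.329771041870117, 18.881715774536133), 10.822587966918945)
lug 1612 [[0.4866, 0.366], [0.5225, 0.4145]] ((504.8094177246094, 390.3700256347656), (35.710384368896484, 48.825889587402344), 3.2545900344848633)
pivtop 446 [[0.4971, 0.2382], [0.5222, 0.2651]] ((510.35595703125, 251.5631866455078), (25.564794540405273, 29.425167083740234), 3.4122884273529053)
plat 6488 [[0.4067, 0.3487], [0.6023, 0.4254]] ((503.5693664550781, 385.5737609863281), (202.5078582763672, 77.1818618774414), 2.5135974884033203)
rackrow [(196, np.float64(0.397), np.f
[... 1575 characters left out ...]
(200, np.float64(0.364), np.float64(0.271), np.float64(0.001)), (204, np.float64(0.395), np.float64(0.292), np.float64(0.113)), (206, np.float64(0.397), np.float64(0.292), np.float64(0.113)), (208, np.float64(0.397), np.float64(0.29), np.float64(0.101)), (212, np.float64(0.397), np.float64(0.285), np.float64(0.074)), (340, np.float64(0.569), np.float64(0.3), np.float64(0.106)), (350, np.float64(0.593), np.float64(0.293), np.float64(0.057)), (355, np.float64(0.601), np.float64(0.293), np.float64(0.055)), (360, np.float64(0.603), np.float64(0.296), np.float64(0.074)), (364, np.float64(0.604), np.float64(0.299), np.float64(0.088)), (368, np.float64(0.636), np.float64(0.285), np.float64(0.001))]
```

```bash
cat >> h.py <<'E'
psi=np.radians(2.8); clv=np.array([.505,.384]); piv=np.array([.5120,.2502])
ex=np.array([np.cos(psi),np.sin(psi)]); ey=np.array([-np.sin(psi),np.cos(psi)])
def sh(x,y): return clv-.067*ey+x*ex+y*ey
def knob(a,r=.085): return piv+r*(np.cos(a)*ey-np.sin(a)*ex)
def go(*tgts):
    st=observe();A=R.from_euler('xyz',st["tool_rot"]).as_matrix()
    print('yaw toolY',np.degrees(np.arctan2(A[1,1],A[0,1])).round(2),'pos',st['tool_pos'].round(4),'q',st['qpos'].round(2))
    for t in tgts: print(np.round(t,4),(A.T@(np.array(t)-st['tool_pos'])/.04).round(2))
E
python3 - <<'E'
from h import *
go([.4413,.2990,.26],[.4413,.2990,.191])
k=np.array([.4413,.299]);print(knob(.92))
E
```

```text
yaw toolY 3.12 pos [0.4856 0.3002 0.3759] q [ 0.42  0.37  1.14 -0.    1.63  0.36]
[0.4413 0.299  0.26  ] [ 2.9  -1.11 -0.03]
[0.4413 0.299  0.191 ] [ 4.62 -1.11 -0.03]
[0.44193909 0.29832971]
```

```bash
python3 -m crank '[{"fingers":0.3,"roll":0,"tx":1,"ty":-0.8,"tz":-0.05},{"fingers":0.3,"roll":0,"tx":2,"ty":-1.1,"tz":-0.05},{"fingers":0.3,"roll":0,"tx":3,"ty":-1.1,"tz":-0.05},{"fingers":0.3,"roll":0,"tx":4,"ty":-1.1,"tz":-0.05},{"fingers":0.3,"roll":0,"tx":4.6,"ty":-1.1,"tz":-0.05},{"fingers":0.3,"roll":0,"tx":4.6,"ty":-1.1,"tz":-0.05},{"fingers":-1,"roll":0,"tx":4.6,"ty":-1.1,"tz":-0.05},{"fingers":-1,"roll":0,"tx":4.6,"ty":-1.1,"tz":-0.05}]' 12
python3 -m crank '[{"fingers":-1,"roll":0,"tx":0,"ty":0,"tz":0},{"fingers":-1,"roll":0,"tx":0,"ty":0,"tz":0},{"fingers":-1,"roll":0,"tx":0,"ty":0,"tz":0},{"fingers":-1,"roll":0,"tx":0,"ty":0,"tz":0},{"fingers":-1,"roll":0,"tx":0,"ty":0,"tz":0},{"fingers":-1,"roll":0,"tx":0,"ty":0,"tz":0},{"fingers":-1,"roll":0,"tx":0,"ty":0,"tz":0},{"fingers":-1,"roll":0,"tx":0,"ty":0,"tz":0}]'
python3 - <<'E'
from h import *
print(piv, *[knob(a).round(4) for a in(.92,1.2,1.45)])
p=observe()['tool_pos']
for a in(1.0,1.1,1.2,1.3,1.4,1.5): print(a,*knob(a).round(4));
go(*[[*(p[:2]+knob(a)-knob(.92)),p[2]] for a in (1.05,1.2,1.35,1.5)])
E
```

```text
time: 4.2
tool_pos: [0.4422, 0.3001, 0.1931]
tool_rot: [1.943, 1.568, 0.427]
contact_force: [0.5, -0.2, 0.1]
opening: 0.0442
time: 5.2
tool_pos: [0.4415, 0.2999, 0.1918]
tool_rot: [2.735, 1.571, 1.219]
contact_force: [-2.2, -0.0, 5.8]
opening: 0.0188
[0.512  0.2502] [0.4419 0.2983] [0.4314 0.2771] [0.4272 0.2563]
1.0 0.4383 0.2926
1.1 0.4345 0.285
1.2 0.4314 0.2771
1.3 0.4291 0.2689
1.4 0.4276 0.2605
1.5 0.427 0.2521
yaw toolY 3.13 pos [0.4415 0.2999 0.1918] q [0.45 0.41 1.59 0.   1.14 0.4 ]
[0.4358 0.2904 0.1918] [-0.   -0.15  0.23]
[0.4309 0.2786 0.1918] [-0.   -0.29  0.52]
[0.4278 0.2663 0.1918] [-0.   -0.39  0.82]
[0.4265 0.2536 0.1918] [-0.   -0.44  1.13]
```

```bash
python3 -m crank '[{"fingers":-1,"roll":0,"tx":0,"ty":-0.15,"tz":0.23},{"fingers":-1,"roll":0,"tx":0,"ty":-0.29,"tz":0.52},{"fingers":-1,"roll":0,"tx":0,"ty":-0.39,"tz":0.82},{"fingers":-1,"roll":0,"tx":0,"ty":-0.44,"tz":1.13},{"fingers":-1,"roll":0,"tx":0,"ty":-0.44,"tz":1.13},{"fingers":0.2,"roll":0,"tx":0,"ty":-0.44,"tz":1.13},{"fingers":0.2,"roll":0,"tx":0,"ty":-0.44,"tz":1.13},{"fingers":0.2,"roll":0,"tx":0,"ty":-0.44,"tz":1.13}]'
python3 - <<'E'
from h import *
f=sh(-.114,0); b=sh(-.114-.045,0)
go([*b,.33],[*b,.12],[*sh(-.114-.025,0),.12])
print(f)
E
```

```text
time: 6.2
tool_pos: [0.4261, 0.2537, 0.1912]
tool_rot: [-1.143, 1.569, -2.659]
contact_force: [0.4, 1.2, 0.1]
opening: 0.0443
yaw toolY 3.14 pos [0.4261 0.2537 0.1912] q [ 0.38  0.35  1.69 -0.    1.1   0.33]
[0.3495 0.3093 0.33  ] [-3.47 -1.84 -1.49]
[0.3495 0.3093 0.12  ] [ 1.78 -1.83 -1.49]
[0.3694 0.3103 0.12  ] [ 1.78 -1.33 -1.49]
[0.39440903 0.31151112]
```

```bash
python3 -m crank '[{"fingers":0.2,"roll":0,"tx":-0.8,"ty":0,"tz":0},{"fingers":0.2,"roll":0,"tx":-1.6,"ty":0,"tz":0},{"fingers":-1,"roll":0,"tx":-1.9,"ty":-0.8,"tz":-0.8},{"fingers":-1,"roll":0,"tx":-1.9,"ty":-1.83,"tz":-1.6},{"fingers":-1,"roll":0,"tx":-0.9,"ty":-1.83,"tz":-1.55},{"fingers":-1,"roll":0,"tx":0.1,"ty":-1.83,"tz":-1.55},{"fingers":-1,"roll":0,"tx":1.1,"ty":-1.83,"tz":-1.55},{"fingers":-1,"roll":0,"tx":1.75,"ty":-1.83,"tz":-1.55}]'
python3 -m crank '[{"fingers":-1,"roll":0,"tx":0,"ty":0,"tz":0},{"fingers":-1,"roll":0,"tx":0,"ty":0.2,"tz":0},{"fingers":-1,"roll":0,"tx":0,"ty":0.4,"tz":0},{"fingers":-1,"roll":0,"tx":0,"ty":0.6,"tz":0},{"fingers":-1,"roll":0,"tx":0,"ty":0.7,"tz":0},{"fingers":-1,"roll":0,"tx":0,"ty":0.8,"tz":0},{"fingers":-1,"roll":0,"tx":0,"ty":0.9,"tz":0},{"fingers":-1,"roll":0,"tx":0,"ty":1.0,"tz":0}]'
python3 - <<'E'
from h import *
go(); p,d,M=snap('wrist','w2')
E
```

```text
time: 7.2
tool_pos: [0.3491, 0.3113, 0.1198]
tool_rot: [-1.012, 1.568, -2.528]
contact_force: [-0.5, 0.6, -0.4]
opening: 0.0017
time: 8.2
tool_pos: [0.3899, 0.3138, 0.1217]
tool_rot: [-1.153, 1.57, -2.669]
contact_force: [-3.3, -0.9, 3.0]
opening: 0.0001
yaw toolY 3.13 pos [0.3899 0.3138 0.1217] q [0.52 0.45 1.77 0.   0.93 0.47]
```

View pics/w2.png

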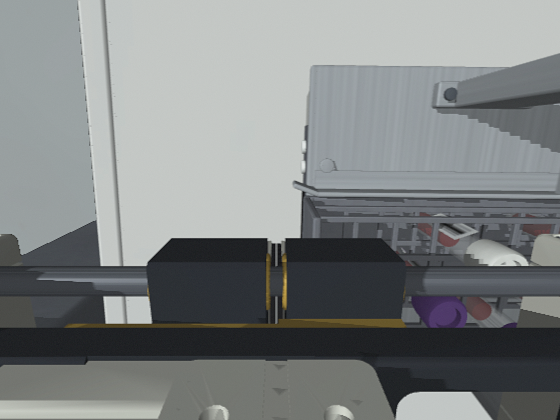

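Reaction −3.3 N: the fingers are pushing the rack (its front edge is at the finger, u≈300). I'll keep going in small steps until the force rises.

```bash
python3 -m crank '[{"fingers":-1,"roll":0,"tx":0,"ty":0.04,"tz":0},{"fingers":-1,"roll":0,"tx":0,"ty":0.08,"tz":0},{"fingers":-1,"roll":0,"tx":0,"ty":0.12,"tz":0},{"fingers":-1,"roll":0,"tx":0,"ty":0.15,"tz":0},{"fingers":-1,"roll":0,"tx":0,"ty":0.17,"tz":0},{"fingers":-1,"roll":0,"tx":0,"ty":0.19,"tz":0},{"fingers":-1,"roll":0,"tx":0,"ty":0.2,"tz":0},{"fingers":-1,"roll":0,"tx":0,"ty":0.2,"tz":0}]'
```

```text
time: 9.25
tool_pos: [0.398, 0.3142, 0.1216]
tool_rot: [1.267, 1.571, -0.25]
contact_force: [-1.6, 0.3, 1.2]
opening: 0.0004
```

```bash
python3 -m crank '[{"fingers":-1,"roll":0,"tx":0,"ty":0.02,"tz":0},{"fingers":-1,"roll":0,"tx":0,"ty":0.04,"tz":0},{"fingers":-1,"roll":0,"tx":0,"ty":0.06,"tz":0},{"fingers":-1,"roll":0,"tx":0,"ty":0.08,"tz":0},{"fingers":-1,"roll":0,"tx":0,"ty":0.1,"tz":0},{"fingers":-1,"roll":0,"tx":0,"ty":0.12,"tz":0},{"fingers":-1,"roll":0,"tx":0,"ty":0.12,"tz":0},{"fingers":-1,"roll":0,"tx":0,"ty":0.12,"tz":0}]'
```

```text
time: 10.25
tool_pos: [0.4028, 0.3145, 0.1217]
tool_rot: [1.529, 1.57, 0.012]
contact_force: [-1.6, 0.0, -0.2]
opening: 0.0007
```

```bash
python3 -m crank '[{"fingers":-1,"roll":0,"tx":0,"ty":0.02,"tz":0},{"fingers":-1,"roll":0,"tx":0,"ty":0.04,"tz":0},{"fingers":-1,"roll":0,"tx":0,"ty":0.06,"tz":0},{"fingers":-1,"roll":0,"tx":0,"ty":0.08,"tz":0},{"fingers":-1,"roll":0,"tx":0,"ty":0.1,"tz":0},{"fingers":-1,"roll":0,"tx":0,"ty":0.12,"tz":0},{"fingers":-1,"roll":0,"tx":0,"ty":0.12,"tz":0},{"fingers":-1,"roll":0,"tx":0,"ty":0.12,"tz":0}]'
```

```text
time: 11.25
tool_pos: [0.4076, 0.3148, 0.1216]
tool_rot: [1.406, 1.571, -0.11]
contact_force: [-1.0, 0.4, -0.8]
opening: 0.0005
```

```bash
python3 -m crank '[{"fingers":-1,"roll":0,"tx":0,"ty":0.02,"tz":0},{"fingers":-1,"roll":0,"tx":0,"ty":0.04,"tz":0},{"fingers":-1,"roll":0,"tx":0,"ty":0.06,"tz":0},{"fingers":-1,"roll":0,"tx":0,"ty":0.08,"tz":0},{"fingers":-1,"roll":0,"tx":0,"ty":0.08,"tz":0},{"fingers":-1,"roll":0,"tx":0,"ty":0.08,"tz":0},{"fingers":-1,"roll":0,"tx":0,"ty":0.08,"tz":0},{"fingers":-1,"roll":0,"tx":0,"ty":0.08,"tz":0}]'
```

```text
time: 12.25
tool_pos: [0.4081, 0.3147, 0.1216]
tool_rot: [-1.393, 1.565, -2.909]
contact_force: [-11.5, -0.4, 7.4]
opening: 0.0005
```

Contact with the end stop: TCP halted at 0.408 with 11.5 N. I back off, rise and check from above.

```bash
python3 -m crank '[{"fingers":-1,"roll":0,"tx":0,"ty":-0.5,"tz":0},{"fingers":-1,"roll":0,"tx":-0.8,"ty":-1,"tz":0},{"fingers":-1,"roll":0,"tx":-2.2,"ty":-1,"tz":0},{"fingers":0.2,"roll":0,"tx":-3.6,"ty":-1,"tz":0},{"fingers":0.2,"roll":0,"tx":-5,"ty":0,"tz":0},{"fingers":0.2,"roll":0,"tx":-5.7,"ty":1,"tz":0},{"fingers":0.2,"roll":0,"tx":-5.7,"ty":1.3,"tz":0},{"fingers":0.2,"roll":0,"tx":-5.7,"ty":1.3,"tz":0}]'
python3 - <<'E'
from h import *
p,d,M=snap('wrist','w3');X=cloud('wrist',d,M)
m=(X[...,2]>.19)&(X[...,2]<.21)&(X[...,1]<.29)&(X[...,1]>.2)&(X[...,0]<.5)
q=X[m][:,:2];print(len(q),np.percentile(q,[2,98],axis=0).round(4).tolist(),q.mean(0))
a=cv2.imread('pics/w3.png')[60:340,100:460];cv2.imwrite('pics/w3c.png',cv2.resize(a,(720,560),interpolation=cv2.INTER_CUBIC))
E
```

```text
time: 13.25
tool_pos: [0.4627, 0.3174, 0.3481]
tool_rot: [-1.105, 1.568, -2.622]
contact_force: [-0.6, 0.2, 0.3]
opening: 0.046
99 [[0.4235, 0.2582], [0.4348, 0.2643]] [0.42872536 0.26168177]
```

View pics/w3c.png

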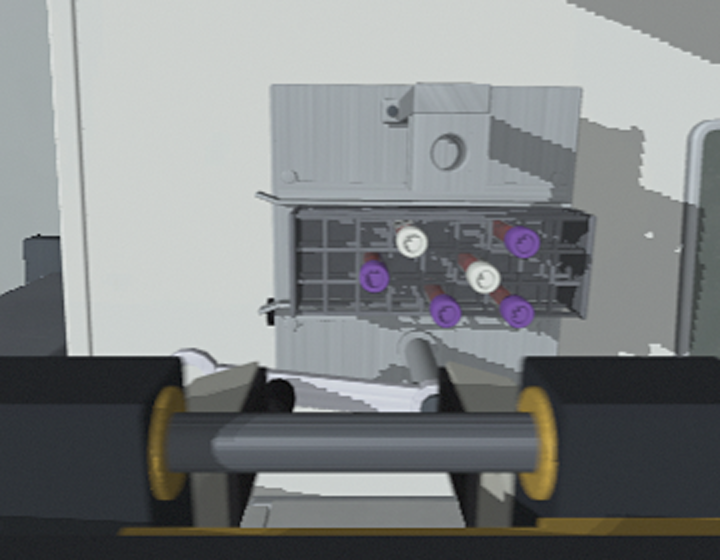

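The rack now reaches the end stop on the right in the image (crop u≈590, gap gone), and the bar rests at about 1.5 rad. The clevis hole is at (324,136) in the full image. I'll regrasp the knob.

```bash
python3 - <<'E'
from h import *
d=np.load('pics/w3.npz');M=d['M'];X=cloud('wrist',d['d'],M)
print('clv',ray('wrist',324,136,.171,M), 'lug')
S=X[95:165,290:360];m=(S[...,2]>.166)&(S[...,2]<.176);q=S[m][:,:2]
r=cv2.minAreaRect(q.astype(np.float32)*1000);print(r)
for v in(180,200): 
    print([(u,*X[v,u].round(3)) for u in(240,244,248,252,380,388,392,394,396,398)])
go([.4262,.2537,.24],[.4262,.2537,.1915])
E
```

```text
clv [0.50451162 0.38342913 0.171     ] lug
((504.664306640625, 389.8565673828125), (36.188358306884766, 48.79275131225586), 2.5298779010772705)
[(240, np.float64(0.413), np.float64(0.32), np.float64(0.056)), (244, np.float64(0.424), np.float64(0.328), np.float64(0.112)), (248, np.float64(0.428), np.float64(0.327), np.float64(0.1)), (252, np.float64(0.43), np.float64(0.322), np.float64(0.062)), (380, np.float64(0.599), np.float64(0.331), np.float64(0.065)), (388, np.float64(0.598), np.float64(0.335), np.float64(0.095)), (392, np.float64(0.599), np.float64(0.337), np.float64(0.107)), (394, np.float64(0.599), np.float64(0.338), np.float64(0.113)), (396, np.float64(0.601), np.float64(0.338), np.float64(0.113)), (398, np.float64(0.648), np.float64(0.324), np.float64(-0.0))]
[(240, np.float64(0.414), np.float64(0.292), np.float64(0.057)), (244, np.float64(0.419), np.float64(0.293), np.float64(0.057)), (248, np.float64(0.429), np.float64(0.304), np.float64(0.109)), (252, np.float64(0.434), np.float64(0.304), np.float64(0.109)), (380, np.float64(0.459), np.float64(0.384), np.float64(0.482)), (388, np.float64(0.598), np.float64(0.313), np.float64(0.107)), (392, np.float64(0.601), np.float64(0.314), np.float64(0.112)), (394, np.float64(0.603), np.float64(0.314), np.float64(0.113)), (396, np.float64(0.65), np.float64(0.293), np.float64(-0.0)), (398, np.float64(0.653), np.float64(0.293), np.float64(-0.0))]
yaw toolY 3.11 pos [0.4619 0.3175 0.3479] q [0.47 0.36 1.24 0.   1.55 0.41]
[0.4262 0.2537 0.24  ] [ 2.7  -0.97  1.54]
[0.4262 0.2537 0.1915] [ 3.92 -0.96  1.54]
```

```bash
python3 -m crank '[{"fingers":0.4,"roll":0,"tx":0.8,"ty":-0.6,"tz":0.8},{"fingers":0.4,"roll":0,"tx":1.8,"ty":-0.96,"tz":1.54},{"fingers":0.4,"roll":0,"tx":3,"ty":-0.96,"tz":1.54},{"fingers":0.4,"roll":0,"tx":3.9,"ty":-0.96,"tz":1.54},{"fingers":0.4,"roll":0,"tx":3.9,"ty":-0.96,"tz":1.54},{"fingers":-1,"roll":0,"tx":3.9,"ty":-0.96,"tz":1.54},{"fingers":-1,"roll":0,"tx":3.9,"ty":-0.96,"tz":1.54},{"fingers":-1,"roll":0,"tx":3.9,"ty":-0.96,"tz":1.54}]' 10
python3 - <<'E'
from h import *
p=observe();o=p['opening'];p=p['tool_pos'];print(o,knob(1.5))
go(*[[*(p[:2]+knob(a)-knob(1.5)),.1915] for a in np.arange(1.4,-.01,-.1)])
E
```

```text
time: 14.3
tool_pos: [0.428, 0.2544, 0.1947]
tool_rot: [1.846, 1.569, 0.33]
contact_force: [-0.2, 0.4, -0.0]
opening: 0.0389
0.038936568629442725 [0.42702043 0.25206365]
yaw toolY 3.13 pos [0.428  0.2544 0.1947] q [ 0.38  0.35  1.69 -0.    1.11  0.33]
[0.4286 0.2629 0.1915] [ 0.08  0.03 -0.21]
[0.43   0.2713 0.1915] [ 0.08  0.07 -0.42]
[0.4323 0.2794 0.1915] [ 0.08  0.14 -0.62]
[0.4354 0.2874 0.1915] [ 0.08  0.23 -0.81]
[0.4393 0.2949 0.1915] [ 0.08  0.34 -1.  ]
[0.4439 0.3021 0.1915] [ 0.08  0.46 -1.17]
[0.4492 0.3087 0.1915] [ 0.08  0.6  -1.33]
[0.4551 0.3148 0.1915] [ 0.08  0.76 -1.47]
[0.4616 0.3203 0.1915] [ 0.08  0.93 -1.6 ]
[0.4686 0.3251 0.1915] [ 0.08  1.11 -1.71]
[0.4761 0.3291 0.1915] [ 0.08  1.3  -1.8 ]
[0.4839 0.3324 0.1915] [ 0.08  1.5  -1.87]
[0.492  0.3349 0.1915] [ 0.08  1.71 -1.92]
[0.5003 0.3366 0.1915] [ 0.09  1.92 -1.95]
[0.5088 0.3374 0.1915] [ 0.09  2.13 -1.96]
```

```bash
python3 -m crank '[{"fingers":-1,"roll":0,"tx":0,"ty":0,"tz":0},{"fingers":-1,"roll":0,"tx":0,"ty":0,"tz":0},{"fingers":-1,"roll":0,"tx":0,"ty":0,"tz":0},{"fingers":-1,"roll":0,"tx":0,"ty":0,"tz":0},{"fingers":-1,"roll":0,"tx":0,"ty":0.03,"tz":-0.21},{"fingers":-1,"roll":0,"tx":0,"ty":0.07,"tz":-0.42},{"fingers":-1,"roll":0,"tx":0,"ty":0.14,"tz":-0.62},{"fingers":-1,"roll":0,"tx":0,"ty":0.23,"tz":-0.81}]'
```

```text
time: 15.3
tool_pos: [0.4339, 0.2876, 0.1937]
tool_rot: [-1.675, 1.568, 3.092]
contact_force: [-7.9, 1.5, 6.0]
opening: 0.0193
```

```bash
python3 -m crank '[{"fingers":-1,"roll":0,"tx":0,"ty":0.11,"tz":-0.19},{"fingers":-1,"roll":0,"tx":0,"ty":0.23,"tz":-0.36},{"fingers":-1,"roll":0,"tx":0,"ty":0.37,"tz":-0.52},{"fingers":-1,"roll":0,"tx":0,"ty":0.53,"tz":-0.66},{"fingers":-1,"roll":0,"tx":0,"ty":0.7,"tz":-0.79},{"fingers":-1,"roll":0,"tx":0,"ty":0.88,"tz":-0.9},{"fingers":-1,"roll":0,"tx":0,"ty":1.07,"tz":-0.99},{"fingers":-1,"roll":0,"tx":0,"ty":1.27,"tz":-1.06}]'
```

```text
time: 16.3
tool_pos: [0.483, 0.3332, 0.1933]
tool_rot: [-2.281, 1.569, 2.487]
contact_force: [-3.9, 2.7, 0.5]
opening: 0.0191
```

```bash
python3 - <<'E'
from h import *
print(observe()['contact_force'],observe()['opening'])
k=knob(0); print(k,clv-.049*ey)
go([*(clv-.049*ey),.1915])
E
```

```text
[-3.87523521  2.68977197  0.50766319] 0.019101646178201367
[0.50784777 0.33509852] [0.50739364 0.3350585 ]
yaw toolY 3.15 pos [0.483  0.3332 0.1933] q [0.47 0.5  1.43 0.   1.2  0.42]
[0.5074 0.3351 0.1915] [ 0.04  0.61 -0.01]
```

```bash
python3 -m crank '[{"fingers":-1,"roll":0,"tx":0,"ty":0.21,"tz":-0.04},{"fingers":-1,"roll":0,"tx":0,"ty":0.4,"tz":-0.06},{"fingers":-1,"roll":0,"tx":0,"ty":0.58,"tz":-0.07},{"fingers":-1,"roll":0,"tx":0,"ty":0.58,"tz":-0.07},{"fingers":-1,"roll":0,"tx":0,"ty":0.58,"tz":-0.07},{"fingers":-1,"roll":0,"tx":0,"ty":0.58,"tz":-0.07},{"fingers":-1,"roll":0,"tx":0,"ty":0.58,"tz":-0.07},{"fingers":-1,"roll":0,"tx":0,"ty":0.58,"tz":-0.07}]'
python3 - <<'E'
from h import *
go([*(clv-.049*ey),.1915])
p,d,M=snap('wrist','w4')
a=cv2.imread('pics/w4.png')[0:280,100:460];cv2.imwrite('pics/w4c.png',cv2.resize(a,(720,560),interpolation=cv2.INTER_CUBIC))
E
```

```text
time: 17.3
tool_pos: [0.5064, 0.336, 0.1934]
tool_rot: [-0.599, 1.57, -2.116]
contact_force: [1.3, 1.9, -6.1]
opening: 0.0191
yaw toolY 3.13 pos [0.5064 0.336  0.1934] q [ 0.46  0.54  1.37 -0.    1.23  0.41]
[0.5074 0.3351 0.1915] [0.05 0.02 0.03]
```

View pics/w4c.png

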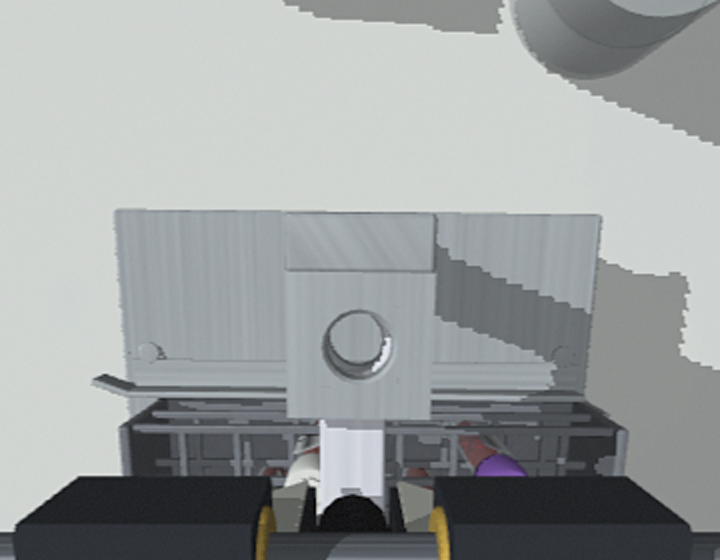

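The bar's end is between the lugs. Through the lug hole at crop (358,343), a bright sliver of the eye shows at the right side, so the eye sits slightly toward −x. I'll quantify it.

```bash
python3 - <<'E'
from h import *
d=np.load('pics/w4.npz');M=d['M'];p=d['p'];g=cv2.cvtColor(p,cv2.COLOR_RGB2GRAY).astype(float)
c=ray('wrist',279,171.5,.171,M);print('hole',c)
# lug edges and hole via depth / gray; bar edges
X=cloud('wrist',d['d'],M)
S=X[100:215,230:330];m=(S[...,2]>.166)&(S[...,2]<.176);q=S[m][:,:2];r=cv2.minAreaRect(q.astype(np.float32)*1000);print(r)
L=[]
for v in range(213,236,3):
    row=np.diff(g[v,250:305]);a=250+np.argmax(row[:20])+.5;b=250+35+np.argmin(row[35:50])+.5
    z=X[v,275,2]; A=ray('wrist',a,v,.16,M);B=ray('wrist',b,v,.16,M);L.append((A+B)[:2]/2);print(v,a,b,z.round(4),((A+B)/2).round(4),np.hypot(*(B-A)[:2]).round(4))
g2=cv2.cvtColor(p,cv2.COLOR_RGB2GRAY)
ci=cv2.HoughCircles(cv2.resize(g2[140:205,240:320],None,fx=4,fy=4,interpolation=cv2.INTER_CUBIC),cv2.HOUGH_GRADIENT,1,8,param1=120,param2=20,minRadius=40,maxRadius=80)
print(None if ci is None else [(240+x/4,140+y/4,r/4) for x,y,r in ci[0][:5]])
E
```

```text
hole [0.50519473 0.38412922 0.171     ]
((504.8914794921875, 389.9107666015625), (36.12200164794922, 49.87906265258789), 2.4287936687469482)
213 259.5 291.5 0.1601 [0.5047 0.3603 0.16  ] 0.0174
216 259.5 291.5 0.1608 [0.5048 0.3586 0.16  ] 0.0174
219 259.5 291.5 0.1615 [0.5049 0.3569 0.16  ] 0.0175
222 259.5 291.5 0.1618 [0.505  0.3552 0.16  ] 0.0175
225 259.5 291.5 0.1604 [0.5051 0.3535 0.16  ] 0.0176
228 259.5 291.5 0.1609 [0.5052 0.3518 0.16  ] 0.0176
231 259.5 291.5 0.1607 [0.5053 0.35   0.16  ] 0.0177
234 259.5 291.5 0.1598 [0.5054 0.3483 0.16  ] 0.0177
[(np.float32(279.125), np.float32(172.125), np.float32(17.475)), (np.float32(279.125), np.float32(167.125), np.float32(14.175)), (np.float32(278.875), np.float32(169.125), np.float32(12.5)), (np.float32(276.375), np.float32(171.875), np.float32(15.1)), (np.float32(280.875), np.float32(174.375), np.float32(19.85))]
```

```bash
python3 -m crank '[{"fingers":-1,"roll":0,"tx":0,"ty":0.035,"tz":0},{"fingers":-1,"roll":0,"tx":0,"ty":0.035,"tz":0},{"fingers":-1,"roll":0,"tx":0,"ty":0.035,"tz":0},{"fingers":-1,"roll":0,"tx":0,"ty":0.035,"tz":0},{"fingers":0,"roll":0,"tx":0,"ty":0.035,"tz":0},{"fingers":0,"roll":0,"tx":0,"ty":0.035,"tz":0},{"fingers":0,"roll":0,"tx":0,"ty":0.035,"tz":0},{"fingers":0,"roll":0,"tx":0,"ty":0.035,"tz":0}]'
python3 - <<'E'
from h import *
go()
p,d,M=snap('wrist','w5');g=cv2.cvtColor(p,cv2.COLOR_RGB2GRAY).astype(float)
X=cloud('wrist',d,M)
c=[]
for v in range(213,236,3):
    row=np.diff(g[v,250:305]);a=250+np.argmax(row[:20])+.5;b=250+35+np.argmin(row[35:50])+.5
    A=ray('wrist',a,v,.16,M);B=ray('wrist',b,v,.16,M);c.append((A+B)[:2]/2);print(v,a,b,c[-1].round(4))
S=X[100:215,230:330];m=(S[...,2]>.166)&(S[...,2]<.176);q=S[m][:,:2];print(cv2.minAreaRect(q.astype(np.float32)*1000))
ci=cv2.HoughCircles(cv2.resize(cv2.cvtColor(p,cv2.COLOR_RGB2GRAY)[140:205,240:320],None,fx=4,fy=4,interpolation=cv2.INTER_CUBIC),cv2.HOUGH_GRADIENT,1,8,param1=120,param2=20,minRadius=60,maxRadius=75)
for x,y,r in ci[0][:2]: print(ray('wrist',240+x/4,140+y/4,.171,M),r/4)
a=cv2.imread('pics/w5.png')[130:250,200:360];cv2.imwrite('pics/w5c.png',cv2.resize(a,(640,480),interpolation=cv2.INTER_CUBIC))
E
```

```text
time: 18.35
tool_pos: [0.5081, 0.3362, 0.194]
tool_rot: [1.616, 1.57, 0.1]
contact_force: [-0.9, 0.6, -0.4]
opening: 0.0454
yaw toolY 3.12 pos [0.5081 0.3362 0.194 ] q [ 0.46  0.54  1.37 -0.    1.23  0.4 ]
213 258.5 291.5 [0.5062 0.3602]
216 258.5 290.5 [0.506  0.3585]
219 259.5 290.5 [0.5064 0.3569]
222 259.5 290.5 [0.5065 0.3552]
225 258.5 290.5 [0.5063 0.3534]
228 258.5 290.5 [0.5064 0.3517]
231 258.5 290.5 [0.5065 0.35  ]
234 259.5 290.5 [0.5068 0.3482]
((504.9795837402344, 389.9658203125), (36.177738189697266, 49.77874755859375), 2.360177755355835)
[0.50556474 0.38332773 0.171     ] 16.625
[0.5047855  0.38402725 0.171     ] 16.375
```

View pics/w5c.png

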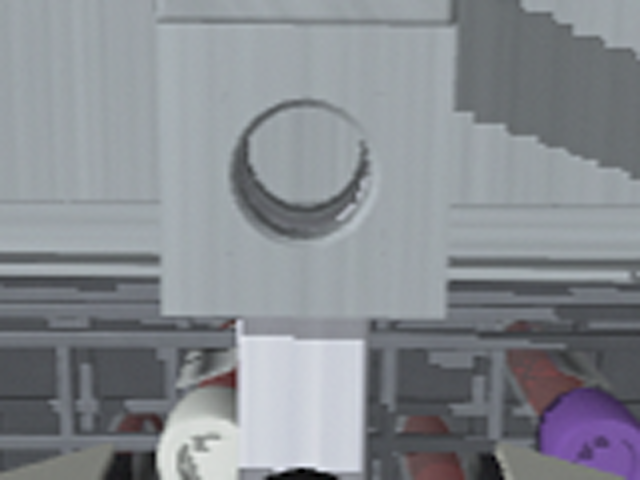

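Aligned now: bar axis at (0.5063,0.3569) against 0.5064 expected, and the hole shows clear. Before going for the pin I check clearances round it.

```bash
python3 - <<'E'
from h import *
d=np.load('pics/top0.npz');X=cloud('top',d['d'],d['M'])
def rg(n,lo,hi,x0,x1,y0,y1):
    m=(X[...,2]>lo)&(X[...,2]<hi)&(X[...,0]>x0)&(X[...,0]<x1)&(X[...,1]>y0)&(X[...,1]<y1);q=X[m];print(n,m.sum(),np.percentile(q,[1,99],axis=0).round(3).tolist())
rg('bottle',.16,.25,.48,.75,-.45,-.2)
rg('analyser',.28,.345,.25,.85,-.25,.25)
rg('adapter',.345,.40,.3,.85,-.25,.25)
go([.5,.2,.5],[.46,-.1,.5],[.44,-.2705,.40])
E
```

```text
bottle 333 [[0.545, -0.322, 0.161], [0.611, -0.263, 0.237]]
analyser 10090 [[0.383, -0.15, 0.292], [0.839, 0.122, 0.341]]
adapter 871 [[0.477, -0.121, 0.346], [0.84, 0.159, 0.399]]
yaw toolY 3.12 pos [0.508  0.3362 0.1939] q [ 0.46  0.54  1.37 -0.    1.23  0.4 ]
[0.5 0.2 0.5] [-7.65 -0.38  3.39]
[ 0.46 -0.1   0.5 ] [-7.65 -1.79 10.82]
[ 0.44   -0.2705  0.4   ] [-5.15 -2.52 15.05]
```

```bash
python3 -m crank '[{"fingers":0,"roll":0,"tx":-1.3,"ty":0,"tz":0},{"fingers":0,"roll":0,"tx":-2.7,"ty":0,"tz":0},{"fingers":0,"roll":0,"tx":-4.2,"ty":0,"tz":0.2},{"fingers":0,"roll":0,"tx":-5.7,"ty":0,"tz":0.5},{"fingers":0,"roll":0,"tx":-7,"ty":-0.1,"tz":1.1},{"fingers":0,"roll":0,"tx":-7.6,"ty":-0.2,"tz":2.4},{"fingers":0,"roll":0,"tx":-7.6,"ty":-0.4,"tz":3.8},{"fingers":0,"roll":0,"tx":-7.6,"ty":-0.7,"tz":5.2}]'
python3 -m crank '[{"fingers":0,"roll":0,"tx":0,"ty":-0.3,"tz":1.4},{"fingers":0,"roll":0,"tx":0,"ty":-0.6,"tz":2.8},{"fingers":0,"roll":0,"tx":0,"ty":-0.8,"tz":4.2},{"fingers":0,"roll":0,"tx":0,"ty":-1.1,"tz":5.6},{"fingers":0,"roll":-0.9,"tx":0,"ty":-1.4,"tz":7},{"fingers":0,"roll":-1.8,"tx":0,"ty":-1.6,"tz":8.2},{"fingers":0,"roll":-2.7,"tx":0,"ty":-1.8,"tz":9.3},{"fingers":0,"roll":-3.7,"tx":0.8,"ty":-1.9,"tz":9.9}]'
python3 - <<'E'
from h import *
go([.4392,-.2705,.29])
E
```

```text
time: 19.4
tool_pos: [0.491, 0.1254, 0.4978]
tool_rot: [1.105, 1.57, -0.411]
contact_force: [1.3, 0.6, 0.7]
opening: 0.0462
time: 20.4
tool_pos: [0.4368, -0.2751, 0.4668]
tool_rot: [0.079, 1.566, -0.788]
contact_force: [0.5, 0.7, -0.9]
opening: 0.0457
yaw toolY 40.32 pos [ 0.4368 -0.2751  0.4668] q [-0.71  0.26  1.06 -0.    1.81 -1.41]
[ 0.4392 -0.2705  0.29  ] [ 4.42  0.12 -0.07]
```

```bash
python3 -m crank '[{"fingers":0,"roll":0,"tx":1.3,"ty":0.1,"tz":0.2},{"fingers":0,"roll":0,"tx":2.6,"ty":0.1,"tz":0.2},{"fingers":0,"roll":0,"tx":3.7,"ty":0.1,"tz":0.2},{"fingers":0,"roll":0,"tx":4.3,"ty":0.1,"tz":0.2},{"fingers":0.2,"roll":0,"tx":4.3,"ty":0.1,"tz":0.2},{"fingers":0.2,"roll":0,"tx":4.3,"ty":0.1,"tz":0.2},{"fingers":0.2,"roll":0,"tx":4.3,"ty":0.1,"tz":0.2},{"fingers":0.2,"roll":0,"tx":4.3,"ty":0.1,"tz":0.2}]'
python3 - <<'E'
from h import *
go()
p,d,M=snap('wrist','w6');X=cloud('wrist',d,M)
hsv=cv2.cvtColor(p,cv2.COLOR_RGB2GRAY)
m=((X[...,2]>.12)&(X[...,2]<.155)&(hsv<60)&(X[...,1]<-.2)).astype(np.uint8)
n,l,s,c=cv2.connectedComponentsWithStats(m)
for i in range(1,n):
    if s[i,4]>40:
        Q=X[l==i]; t=Q[Q[:,2]>np.percentile(Q[:,2],98)-.005]; print(s[i],c[i].round(1),Q[:,2].max().round(4),'top mid',((t.min(0)+t.max(0))/2).round(4),(t.max(0)-t.min(0)).round(4))
E
```

```text
time: 21.4
tool_pos: [0.4454, -0.2763, 0.2946]
tool_rot: [0.136, 1.569, -0.735]
contact_force: [-0.8, 0.2, -0.2]
opening: 0.0553
yaw toolY 40.13 pos [ 0.4454 -0.2763  0.2946] q [-0.7   0.31  1.45 -0.    1.38 -1.4 ]
[262 185  23  26 467] [273.1 197.6] 0.1501 top mid [ 0.4389 -0.2722  0.147 ] [0.0204 0.0192 0.0062]
[233 228  21  23 386] [242.9 239.1] 0.1371 top mid [ 0.4441 -0.3254  0.134 ] [0.0202 0.0189 0.0062]
```

View pics/w6.png

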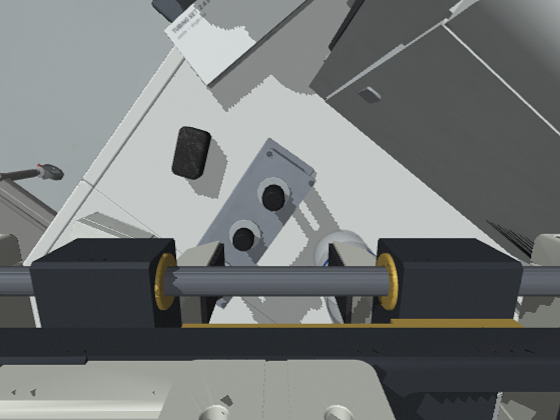

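The long pin's grip is at pixel (273,198): top 0.147, diameter about 20 mm, at (0.4389,−0.2722). The short pin is at (243,239).

```bash
python3 - <<'E'
from h import *
go([.4389,-.2722,.20],[.4389,-.2722,.1395])
E
```

```text
yaw toolY 40.13 pos [ 0.4453 -0.2762  0.2944] q [-0.7   0.31  1.45 -0.    1.38 -1.4 ]
[ 0.4389 -0.2722  0.2   ] [ 2.36 -0.06 -0.18]
[ 0.4389 -0.2722  0.1395] [ 3.87 -0.06 -0.18]
```

```bash
python3 -m crank '[{"fingers":0.1,"roll":0,"tx":0.6,"ty":-0.06,"tz":-0.18},{"fingers":0.1,"roll":0,"tx":1.4,"ty":-0.06,"tz":-0.18},{"fingers":0.1,"roll":0,"tx":2.3,"ty":-0.06,"tz":-0.18},{"fingers":0.1,"roll":0,"tx":3.1,"ty":-0.06,"tz":-0.18},{"fingers":0.1,"roll":0,"tx":3.6,"ty":-0.06,"tz":-0.18},{"fingers":0.1,"roll":0,"tx":3.87,"ty":-0.06,"tz":-0.18},{"fingers":0.1,"roll":0,"tx":3.87,"ty":-0.06,"tz":-0.18},{"fingers":-1,"roll":0,"tx":3.87,"ty":-0.06,"tz":-0.18}]' 30
python3 -m crank '[{"fingers":-1,"roll":0,"tx":0,"ty":0,"tz":0},{"fingers":-1,"roll":0,"tx":0,"ty":0,"tz":0},{"fingers":-1,"roll":0,"tx":0,"ty":0,"tz":0},{"fingers":-1,"roll":0,"tx":0,"ty":0,"tz":0},{"fingers":-1,"roll":0,"tx":0,"ty":0,"tz":0},{"fingers":-1,"roll":0,"tx":-0.2,"ty":0,"tz":0},{"fingers":-1,"roll":0,"tx":-0.5,"ty":0,"tz":0},{"fingers":-1,"roll":0,"tx":-1.0,"ty":0,"tz":0}]'
python3 - <<'E'
from h import *
st=observe();z=st['tool_pos'][2];go([.43,-.27,.535],[.47,0,.54],[.50,.3,.54],[.5052,.3838,.40])
E
```

```text
time: 22.45
tool_pos: [0.4391, -0.2725, 0.1398]
tool_rot: [0.131, 1.569, -0.74]
contact_force: [0.4, 0.6, 0.8]
opening: 0.0445
time: 23.45
tool_pos: [0.4384, -0.2718, 0.1793]
tool_rot: [-2.939, 1.569, 2.474]
contact_force: [0.4, 0.4, -0.5]
opening: 0.0208
yaw toolY 40.13 pos [ 0.4384 -0.2718  0.1793] q [-0.7   0.4   1.66 -0.    1.09 -1.4 ]
[ 0.43  -0.27   0.535] [-8.89 -0.13 -0.18]
[0.47 0.   0.54] [-9.01  4.98 -4.7 ]
[0.5  0.3  0.54] [-9.01 10.39 -9.95]
[0.5052 0.3838 0.4   ] [ -5.51  11.84 -11.46]
```

```bash
python3 -m crank '[{"fingers":-1,"roll":0,"tx":-1.2,"ty":0,"tz":0},{"fingers":-1,"roll":0,"tx":-2.6,"ty":0,"tz":0},{"fingers":-1,"roll":0,"tx":-4.0,"ty":0,"tz":0},{"fingers":-1,"roll":0,"tx":-5.4,"ty":0,"tz":0},{"fingers":-1,"roll":0,"tx":-6.8,"ty":0,"tz":0},{"fingers":-1,"roll":0,"tx":-8.1,"ty":0.2,"tz":-0.2},{"fingers":-1,"roll":0,"tx":-8.9,"ty":0.7,"tz":-0.7},{"fingers":-1,"roll":0,"tx":-9,"ty":1.5,"tz":-1.5}]'
python3 -m crank '[{"fingers":-1,"roll":0,"tx":0,"ty":0.9,"tz":-0.9},{"fingers":-1,"roll":0,"tx":0,"ty":1.8,"tz":-1.8},{"fingers":-1,"roll":0,"tx":0,"ty":2.8,"tz":-2.6},{"fingers":-1,"roll":0,"tx":0,"ty":3.8,"tz":-3.6},{"fingers":-1,"roll":0,"tx":0,"ty":4.8,"tz":-4.6},{"fingers":-1,"roll":0,"tx":0,"ty":5.8,"tz":-5.6},{"fingers":-1,"roll":0,"tx":0,"ty":6.8,"tz":-6.6},{"fingers":-1,"roll":0,"tx":0,"ty":7.7,"tz":-7.5}]'
python3 - <<'E'
from h import *
print(observe()['opening']);go([.5052,.3838,.54],[.5052,.3838,.32])
E
```

```text
time: 24.45
tool_pos: [0.4458, -0.1873, 0.5413]
tool_rot: [0.297, 1.566, -0.576]
contact_force: [0.7, 0.6, -2.2]
opening: 0.0212
time: 25.45
tool_pos: [0.4873, 0.2423, 0.5394]
tool_rot: [0.991, 1.57, 0.121]
contact_force: [0.4, -1.1, -1.7]
opening: 0.021
0.02104453724550438
yaw toolY 40.16 pos [0.4873 0.2423 0.5394] q [ 0.32  0.37  0.71 -0.    2.06 -0.38]
[0.5052 0.3838 0.54  ] [-0.01  2.62 -2.42]
[0.5052 0.3838 0.32  ] [ 5.49  2.62 -2.42]
```

```bash
python3 -m crank '[{"fingers":-1,"roll":0,"tx":0,"ty":0.9,"tz":-0.8},{"fingers":-1,"roll":0,"tx":0,"ty":1.8,"tz":-1.6},{"fingers":-1,"roll":0,"tx":0.7,"ty":2.6,"tz":-2.4},{"fingers":-1,"roll":0,"tx":2.1,"ty":2.6,"tz":-2.4},{"fingers":-1,"roll":0,"tx":3.5,"ty":2.6,"tz":-2.4},{"fingers":-1,"roll":0,"tx":4.8,"ty":2.6,"tz":-2.4},{"fingers":-1,"roll":0,"tx":5.6,"ty":2.6,"tz":-2.4},{"fingers":-1,"roll":0,"tx":5.6,"ty":2.6,"tz":-2.4}]'
python3 - <<'E'
from h import *
go([.5052,.3838,.30])
p,d,M=snap('wrist','w7');p2,d2,M2=snap('side','s7')
a=cv2.imread('pics/w7.png')[60:300,140:460];b=cv2.imread('pics/s7.png')
a=cv2.resize(a,(640,480),interpolation=cv2.INTER_CUBIC)
cv2.imwrite('pics/w7c.png',a)
E
```

```text
time: 26.45
tool_pos: [0.5047, 0.3802, 0.3127]
tool_rot: [-1.736, 1.565, -2.607]
contact_force: [-0.2, -0.0, -0.5]
opening: 0.0212
yaw toolY 40.12 pos [0.5047 0.3802 0.3127] q [ 0.52  0.52  1.08 -0.    1.55 -0.18]
[0.5052 0.3838 0.3   ] [ 0.32  0.07 -0.06]
```

View pics/w7c.png

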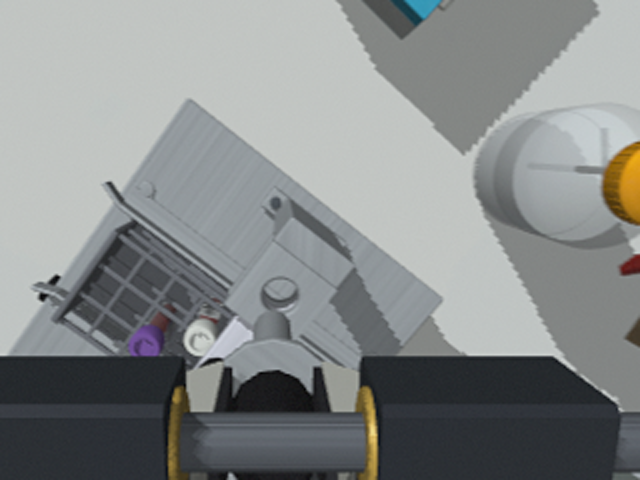

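The pin hangs vertical, its tip at crop (272,315), with the clevis hole at crop (281,293), which is full-image (280.5,206.5).

```bash
python3 - <<'E'
from h import *
d=np.load('pics/w7.npz');M=d['M'];X=cloud('wrist',d['d'],M);p=d['p']
print('hole',ray('wrist',280.5,206.5,.171,M))
S=X[150:235,240:330];m=(S[...,2]>.166)&(S[...,2]<.176);q=S[m][:,:2];print('lug',cv2.minAreaRect(q.astype(np.float32)*1000))
t=observe()['tool_pos']
zt=t[2]-.113
print('tip',[ray('wrist',276,v,zt+.002,M).round(4) for v in(216.5,217.5,218.5)],t)
m=(X[...,2]>zt-.004)&(X[...,2]<zt+.08)&(np.hypot(X[...,0]-t[0],X[...,1]-t[1])<.02)
Q=X[m]
for z in np.arange(zt,zt+.075,.01):
    q=Q[(Q[:,2]>=z)&(Q[:,2]<z+.01)]
    if len(q): print(z.round(3),len(q),q.mean(0).round(4),((q.min(0)+q.max(0))/2).round(4))
E
```

```text
hole [0.50545114 0.38489906 0.171     ]
lug ((504.8614196777344, 389.83538818359375), (36.28961181640625, 49.649845123291016), 2.4007716178894043)
tip [array([0.5026, 0.3823, 0.2057]), array([0.5031, 0.3817, 0.2057]), array([0.5037, 0.3811, 0.2057])] [0.50609892 0.3810247  0.31665143]
0.214 58 [0.5009 0.3838 0.219 ] [0.5025 0.3819 0.2192]
0.224 68 [0.501  0.3837 0.2287] [0.5025 0.3814 0.2287]
0.234 71 [0.5007 0.3839 0.2386] [0.5022 0.3818 0.2387]
0.244 21 [0.5006 0.3847 0.2456] [0.5013 0.3842 0.2458]
0.274 280 [0.498  0.3889 0.283 ] [0.5004 0.3852 0.2821]
```

```bash
python3 - <<'E'
from h import *
go([.5052,.3841,.29],[.5052,.3841,.27])
E
```

```text
yaw toolY 40.12 pos [0.5061 0.381  0.3167] q [ 0.52  0.52  1.07 -0.    1.55 -0.18]
[0.5052 0.3841 0.29  ] [ 0.67  0.03 -0.07]
[0.5052 0.3841 0.27  ] [ 1.17  0.03 -0.07]
```

```bash
python3 -m crank '[{"fingers":-1,"roll":0,"tx":0,"ty":0.03,"tz":-0.07},{"fingers":-1,"roll":0,"tx":0.3,"ty":0.03,"tz":-0.07},{"fingers":-1,"roll":0,"tx":0.6,"ty":0.03,"tz":-0.07},{"fingers":-1,"roll":0,"tx":0.8,"ty":0.03,"tz":-0.07},{"fingers":-1,"roll":0,"tx":0.95,"ty":0.03,"tz":-0.07},{"fingers":-1,"roll":0,"tx":1.1,"ty":0.03,"tz":-0.07},{"fingers":-1,"roll":0,"tx":1.2,"ty":0.03,"tz":-0.07},{"fingers":-1,"roll":0,"tx":1.2,"ty":0.03,"tz":-0.07}]'
python3 - <<'E'
from h import *
st=observe();go([.5052,.3841,.204]);print(st['contact_force'],st['torque'])
E
```

```text
time: 27.55
tool_pos: [0.5048, 0.3836, 0.2666]
tool_rot: [-1.527, 1.57, -2.397]
contact_force: [0.4, 0.5, -1.3]
opening: 0.021
yaw toolY 40.12 pos [0.5048 0.3836 0.2666] q [ 0.53  0.54  1.17 -0.    1.43 -0.17]
[0.5052 0.3841 0.204 ] [ 1.56  0.02 -0.  ]
[ 0.4137469   0.49468592 -1.27969342] [ 0.01906727 -0.09090598 -0.03775945]
```

```bash
python3 -m crank '[{"fingers":-1,"roll":0,"tx":0.08,"ty":0,"tz":0},{"fingers":-1,"roll":0,"tx":0.16,"ty":0,"tz":0},{"fingers":-1,"roll":0,"tx":0.24,"ty":0,"tz":0},{"fingers":-1,"roll":0,"tx":0.32,"ty":0,"tz":0},{"fingers":-1,"roll":0,"tx":0.4,"ty":0,"tz":0},{"fingers":-1,"roll":0,"tx":0.48,"ty":0,"tz":0},{"fingers":-1,"roll":0,"tx":0.5,"ty":0,"tz":0},{"fingers":-1,"roll":0,"tx":0.5,"ty":0,"tz":0}]'
```

```text
time: 28.55
tool_pos: [0.5048, 0.3837, 0.2468]
tool_rot: [-0.269, 1.571, -1.139]
contact_force: [-0.2, 0.4, -1.1]
opening: 0.0213
```

```bash
python3 -m crank '[{"fingers":-1,"roll":0,"tx":0.08,"ty":0,"tz":0},{"fingers":-1,"roll":0,"tx":0.16,"ty":0,"tz":0},{"fingers":-1,"roll":0,"tx":0.24,"ty":0,"tz":0},{"fingers":-1,"roll":0,"tx":0.32,"ty":0,"tz":0},{"fingers":-1,"roll":0,"tx":0.4,"ty":0,"tz":0},{"fingers":-1,"roll":0,"tx":0.48,"ty":0,"tz":0},{"fingers":-1,"roll":0,"tx":0.5,"ty":0,"tz":0},{"fingers":-1,"roll":0,"tx":0.5,"ty":0,"tz":0}]'
```

```text
time: 29.55
tool_pos: [0.5048, 0.3837, 0.2268]
tool_rot: [-0.846, 1.571, -1.716]
contact_force: [0.1, -0.3, -1.4]
opening: 0.0208
```

```bash
python3 -m crank '[{"fingers":-1,"roll":0,"tx":0.1,"ty":0,"tz":0},{"fingers":-1,"roll":0,"tx":0.2,"ty":0,"tz":0},{"fingers":-1,"roll":0,"tx":0.3,"ty":0,"tz":0},{"fingers":-1,"roll":0,"tx":0.4,"ty":0,"tz":0},{"fingers":-1,"roll":0,"tx":0.46,"ty":0,"tz":0},{"fingers":-1,"roll":0,"tx":0.5,"ty":0,"tz":0},{"fingers":-1,"roll":0,"tx":0.53,"ty":0,"tz":0},{"fingers":-1,"roll":0,"tx":0.53,"ty":0,"tz":0}]'
```

```text
time: 30.55
tool_pos: [0.5048, 0.3837, 0.2056]
tool_rot: [-0.563, 1.571, -1.434]
contact_force: [0.5, -0.2, -1.4]
opening: 0.0211
```

```bash
python3 -m crank '[{"fingers":-1,"roll":0,"tx":0.02,"ty":0,"tz":0},{"fingers":-1,"roll":0,"tx":0.04,"ty":0,"tz":0},{"fingers":-1,"roll":0,"tx":0.06,"ty":0,"tz":0},{"fingers":-1,"roll":0,"tx":0.07,"ty":0,"tz":0},{"fingers":-1,"roll":0,"tx":0.07,"ty":0,"tz":0},{"fingers":-1,"roll":0,"tx":0.07,"ty":0,"tz":0},{"fingers":-1,"roll":0,"tx":0.07,"ty":0,"tz":0},{"fingers":-1,"roll":0,"tx":0.07,"ty":0,"tz":0}]'
```

```text
time: 31.55
tool_pos: [0.5048, 0.3837, 0.2043]
tool_rot: [1.255, 1.569, 0.385]
contact_force: [-1.8, -2.6, 7.2]
opening: 0.021
```

The collar seated at the predicted height (7 N). I release and retreat.

```bash
python3 -m crank '[{"fingers":0,"roll":0,"tx":0,"ty":0,"tz":0},{"fingers":0,"roll":0,"tx":0,"ty":0,"tz":0},{"fingers":0,"roll":0,"tx":0,"ty":0,"tz":0},{"fingers":0,"roll":0,"tx":0,"ty":0,"tz":0},{"fingers":0,"roll":0,"tx":-0.3,"ty":0,"tz":0},{"fingers":0,"roll":0,"tx":-1,"ty":0,"tz":0},{"fingers":0,"roll":0,"tx":-2,"ty":0,"tz":0},{"fingers":0,"roll":0,"tx":-3,"ty":0,"tz":0}]'
python3 -m crank '[{"fingers":0,"roll":0,"tx":-0.8,"ty":0,"tz":0},{"fingers":0,"roll":0,"tx":-1.2,"ty":0,"tz":0.5},{"fingers":0,"roll":0,"tx":-1.2,"ty":-0.5,"tz":1},{"fingers":0,"roll":0,"tx":-1.2,"ty":-1,"tz":1},{"fingers":0,"roll":0,"tx":-1.2,"ty":-1,"tz":1},{"fingers":0,"roll":0,"tx":-1.2,"ty":-1,"tz":1},{"fingers":0,"roll":0,"tx":-1.2,"ty":-1,"tz":1},{"fingers":0,"roll":0,"tx":-1.2,"ty":-1,"tz":1}]'
python3 - <<'E'
from h import *
p,d,M=snap('wrist','w8');X=cloud('wrist',d,M)
m=(X[...,2]>.165)&(X[...,2]<.225)&(np.hypot(X[...,0]-.505,X[...,1]-.384)<.022)
Q=X[m];print('n',len(Q),'zmax',Q[:,2].max(),'top',Q[Q[:,2]>.206].mean(0))
c=Q[(Q[:,2]>.172)&(Q[:,2]<.179)];print('collar z',len(c),np.median(c[:,2]))
# rack front / rear
m=(X[...,2]>.105)&(X[...,2]<.118);q=(X[m][:,:2]-sh(0,0));u=q@ex;w=q@ey;k=(abs(w)<.035)&(abs(u)<.15);print('rack x range',np.percentile(u[k],[.5,99.5]))
snap('side','s8');snap('top','t8')
a=cv2.imread('pics/w8.png')[0:300,100:460];b=cv2.imread('pics/t8.png')
cv2.imwrite('pics/fin.png',np.hstack([cv2.resize(a,(440,367)),cv2.resize(b[90:270,130:440],(360,209)) if 0 else cv2.copyMakeBorder(cv2.resize(b[90:270,130:440],(360,209)),0,158,0,0,cv2.BORDER_CONSTANT)]))
E
```

```text
time: 32.55
tool_pos: [0.5047, 0.3837, 0.325]
tool_rot: [1.305, 1.57, 0.435]
contact_force: [1.0, 0.4, 0.2]
opening: 0.0457
time: 33.55
tool_pos: [0.5002, 0.3277, 0.3705]
tool_rot: [-1.664, 1.57, -2.534]
contact_force: [0.2, 0.0, 1.1]
opening: 0.0458
n 1270 zmax 0.21466127342596897 top [0.50426279 0.38328279 0.21156935]
collar z 538 0.17524296880751694
rack x range [-0.08367816  0.09451769]
```

View pics/fin.png

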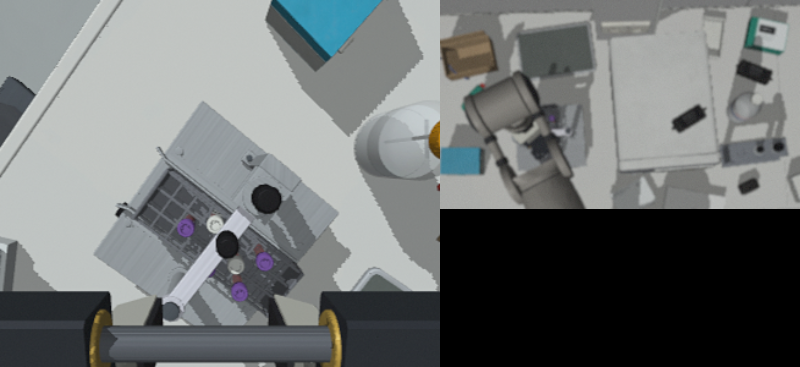

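The final views show the pin standing in the clevis, the bar straight across, the rack at the stop, and the other two pins in their stand. Handing in.

```bash
python3 -c "from cell import *; print(hand_in())"
```

```text
the job is handed in; nothing more can be done
None
```

The shaker is ready for a run and the job is handed in, at about 34 s of the 72 s allowed; hand-in gives no verdict.

**What I did**
1. I first swung the bar further open, to about 1.5 rad, to make room for the gripper. The task did not ask for this step.
2. I pushed the rack back until it stopped against the end stop, with an 11.5 N reaction.
3. I swung the bar closed and corrected it by about 1.4 mm after a look at the eye.
4. I carried the long pin over the analyser and pushed it down through lug, eye and lug. It met no resistance until the collar touched the upper lug, at 7 N, and I then released it.

**Last checks**
- **Pin:** the collar's top is at 175.2 mm (175 expected), and the top of the grip is at about 212 mm (212 expected).
- **Rack:** its ends measure −84 and +94.5 mm in the shaker's x, and the stop's face is at about +95 mm. It has not moved since the push.
- **Bar:** its axis was within about 0.1 mm of the line to the clevis hole before the pin went in, with camera calibration good to about 2 mm.
- **Other pins and bystanders:** the other two pins are in their stand, and everything visible in the last pictures looks undisturbed. The arm hid part of the spray bottle in the top view, but the wrist view shows it standing.

No check failed. The clevis hole estimates from different views differed by about 1 mm.

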